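# Find the tired soldering clip by pull test and cap it

## Task

One of the three spring clips on the soldering board has gone weak. Test them by pulling the blue spring grip of their test strips gently straight up, to about 6 or 7 mm of stretch and never more than 9 mm: a good clip keeps its strip, which must stay (or be set back) fully seated in it, and the weak one lets its strip slide out. Stand the strip that slid out in the slot of the wooden block, then put the orange cap down over the weak clip, flat on the board, and leave the bottle, bowl and tweezers where they are.

Things in the scene. Friction and masses are not known exactly. Their poses are not given: they have to be found in the camera images.
- board: dark scorched soldering board, fixed, 120 mm (x) x 290 mm (y) x 12 mm thick; origin at the middle of its underside, z up, y along its length. Three spring clips stand on it in a row along y, at y = +90, 0 and -90 mm
- clip_1 (a point): board's top surface at the centre of the clip at the board's +y end. Clip: 52 mm (board x) x 34 mm (y), 40 mm tall. Two sprung jaws 34 mm wide, from 8 mm (floor, where the strip's foot stands) to 40 mm above the board, pinch the blade in the board's plane x = 0. The clips look alike; one, any of the three, is tired: its strip slides out at 2 to 4.5 N; the good ones hold over 11 N
- clip_2 (a point): board's top surface at the centre of the clip at the board's middle. Clip: 52 mm (board x) x 34 mm (y), 40 mm tall. Two sprung jaws 34 mm wide, from 8 mm (floor, where the strip's foot stands) to 40 mm above the board, pinch the blade in the board's plane x = 0. The clips look alike; one, any of the three, is tired: its strip slides out at 2 to 4.5 N; the good ones hold over 11 N
- clip_3 (a point): board's top surface at the centre of the clip at the board's -y end. Clip: 52 mm (board x) x 34 mm (y), 40 mm tall. Two sprung jaws 34 mm wide, from 8 mm (floor, where the strip's foot stands) to 40 mm above the board, pinch the blade in the board's plane x = 0. The clips look alike; one, any of the three, is tired: its strip slides out at 2 to 4.5 N; the good ones hold over 11 N
- strip_1: brass test strip with blue spring grip, 80 mm tall, 50 g, in the clip at clip_1. Origin: middle of the foot; z up, y across, x through. Blade 28 (y) x 4 mm, z 0 to 34, of which 0 to 32 is in the jaws; dark collar 18 x 8 mm, z 34 to 40; blue block to hold, 22 (y) x 14 mm (x), z 42 to 80, slides up on a spring, baring a stem that is green for 4 mm, then red
- strip_2: brass test strip with blue spring grip, 80 mm tall, 50 g, in the clip at clip_2. Origin: middle of the foot; z up, y across, x through. Blade 28 (y) x 4 mm, z 0 to 34, of which 0 to 32 is in the jaws; dark collar 18 x 8 mm, z 34 to 40; blue block to hold, 22 (y) x 14 mm (x), z 42 to 80, slides up on a spring, baring a stem that is green for 4 mm, then red
- strip_3: brass test strip with blue spring grip, 80 mm tall, 50 g, in the clip at clip_3. Origin: middle of the foot; z up, y across, x through. Blade 28 (y) x 4 mm, z 0 to 34, of which 0 to 32 is in the jaws; dark collar 18 x 8 mm, z 34 to 40; blue block to hold, 22 (y) x 14 mm (x), z 42 to 80, slides up on a spring, baring a stem that is green for 4 mm, then red
- grip_1 (a joint): stretch of the blue grip of strip_1 (m): 0 at rest, grows as the grip is pulled up away from the blade, 1 mm per newton of pull; mechanical stop at 13 mm, over-stretched beyond 10 mm; springs back to 0 when let go
- grip_2 (a joint): stretch of the blue grip of strip_2 (m): 0 at rest, grows as the grip is pulled up away from the blade, 1 mm per newton of pull; mechanical stop at 13 mm, over-stretched beyond 10 mm; springs back to 0 when let go
- grip_3 (a joint): stretch of the blue grip of strip_3 (m): 0 at rest, grows as the grip is pulled up away from the blade, 1 mm per newton of pull; mechanical stop at 13 mm, over-stretched beyond 10 mm; springs back to 0 when let go
- rack: light wooden block, fixed, 60 (x) x 75 (y) x 35 mm tall, with one chamfered slot down into its top, 10 mm (x) x 34 mm (y), 25 mm deep (floor 10 mm above the bench), centred; origin at the middle of its underside, z up. A strip's blade stands in it, width along the block's y, foot on the slot floor
- cap: loose orange cap, an upside-down box open below, outside 72 (x) x 52 (y) x 52 mm tall, inside 66 x 46 x 48 mm deep, about 90 g, with a black knob 20 x 20 x 28 mm on top (z 52 to 80 mm); origin at the middle of its open underside, z up. It fits over one clip, long side along the board's x, and rests on the board
- flux_bottle: bystander: white bottle with blue cap, 48 mm across, 100 mm tall, loose; origin under its centre
- crucible: bystander: small white ceramic bowl, 70 mm across, 35 mm tall, loose; origin under its centre
- tweezers: bystander: steel tweezers lying flat, 125 mm long (x), 16 mm wide, 8 mm high, loose; origin at the middle of the underside
Mind the look-alikes: they are no part of the job. Leave any grey look-alike of the strip_2 alone.

How it is judged:
By the outcome, as a careful person would: the job done as asked, in the order asked, and still so for the second after the job is handed in, with the robot touching nothing.
It also fails if it takes over 72 s, if anything falls off the work surface, if the arm or the gripper's body presses on something with over 40 N, if the wrist force passes 120 N, or if a joint passes its speed limit or range.

## Robot

A 7-joint arm with a two-finger parallel gripper is mounted at the origin on the work surface. World frame = base frame: x ahead of the robot, y to its left, z up, the work surface at z = 0. Lengths are in m, angles in rad, forces in N, time in s.
With the tool pointing down it reaches from about 0.35 to 0.9 m from the base axis. Payload 8.1 kg.
Tool frame: the origin (TCP) lies on the centre line of the jaws, within the pads' length; the fingertips stand 19 mm ahead of it and the grasp point (between the pads) is the TCP (arm.tip_reach is the distance from the TCP to the fingertips, in m); z points along the fingers, y is the line along which they close (so a half turn about z gives the same grasp; the last joint's range is limited). The gripper opens to 92 mm and grips with 3 to 60 N. Pads are 19 mm wide; open, the fingers measure 130 mm over their backs; the gripper's body (75 mm by 190 mm) begins 47 mm behind the grasp point.
Start: joints at [1.233, 0.434, 0.025, 1.573, -0.012, 1.134, -0.075], TCP at [0.145, -0.608, 0.246] pointing down, gripper open.
Joint ranges: [-2.62, 2.62], [-0.44, 2.09], [-1.27, 1.32], [0.08, 2.57], [-1.32, 4.46], [0.12, 2], [-2.74, 2.74]. Speed limits (rad/s): [2.22, 2.22, 3.01, 3.01, 3.14, 3.14, 3.14].

## Interface

Orientations are given as a rotation vector (axis times angle).
In Python, from cell import arm gives the robot as it stands.
- The arm moves only by the tool arm_command, never from a script. Its argument "targets" is a list that holds one entry, the list of rows, each a list of 6 numbers: the shift along the tool's x, y, z in m, then the turn, a rotation vector about the tool's x, y, z in rad. A call has 1 to 10 rows; each row shifts and turns the commanded pose from where the row before left it, along the tool's axes as they then stand; what a row does not reach is not made up. A row lasts 1/8 s, in which the tool goes at most 62.5 mm and 10.7 degrees, less where a joint would pass 70% of its speed; a pose out of reach is approached as far as the arm can. A call with a gripper value outside its range is refused whole. "jaw" is the finger opening in m, from 0 to 0.0918, set as the call begins (left out, the last holds). The fingers move at their own pace and stop on an object; "newtons" is the grip in N (left out, the last holds). Time passes only in rows, so rows that do not move let the fingers close. It gives the time, the measured TCP pose, the force, the opening and the grip force at its end, in the units of the state.
- arm.observe(): the state, without advancing time (a new reading comes with each control period).
- arm.get_image(name): name is "scene" or "top" or "wrist"; returns a dict with "pixels" (400x640x3 uint8, red, green, blue), "z_map" (400x640 float32, m along the optical axis (not along the pixel's ray), 0 where there is no reading), "fx", "fy", "cx", "cy" (pixels), "xyz" and "rotation" of the camera in the world; the wrist camera has in their place "T_tool_cam" (4x4, takes a point from camera to tool coordinates, whose origin is the TCP and whose axes are the flange's). Camera axes: x right, y down, z forward; pixel columns grow to the right and rows downward; lengths in m; the calibration is good to about 2 mm. A picture is of the moment at which its call begins: read the wrist's pose just before it.
- arm.sign_off(): hands the job in; it is judged then, once.
The state is a dict: "clock": time; "joints": joint angles; "dq": joint speeds; "joint_efforts": joint torques, N m; "position": TCP position; "ee_rot": TCP orientation; "force": force on the tool from outside, world axes, zero at the start; "ft_torque": the same for the moment, N m; "width": opening from 0.0 (shut) to 1.0 (fully open); "gripper_force": force on a finger pad.
Only numpy, scipy, OpenCV 4.12 (cv2) and the standard library are available. Lean on these libraries where they do the work, as an engineer would, in place of code of your own. Each camera call takes 0.05 s, during which the arm holds its last target. There are 200 camera calls.

## Working session

There is one attempt and no reset: what is moved stays moved. The work goes in short steps, Python scripts to look and compute and a tool call to move; the robot and the scene stay as the last step left them, time stands still between calls to the robot, and variables do not carry over. Pictures are saved under pics/ and viewed, at most 11 in all, crops included, and the job is handed in when it is done.

Besides the shell and the picture viewer there is one more tool, called as name([rows], argument=value, ...), one row to a line, values as JSON. arm_command: Moves the arm, as the interface text tells. Its arguments: {"type":"object","properties":{"targets":{"type":"array","items":{"type":"array","items":{"type":"array","items":{"type":"number"}}}},"jaw":{"type":"number"},"newtons":{"type":"number"}},"required":["targets"]}

```bash
mkdir -p pics; ls; cat > h.py <<'E'
import numpy as np, cv2
from cell import arm
from scipy.spatial.transform import Rotation as R
def grab(n,save=None):
    s=arm.observe(); im=arm.get_image(n)
    if n=='wrist':
        rr=np.array(s['ee_rot']); T=np.eye(4); T[:3,:3]=R.from_rotvec(rr).as_matrix() if rr.shape==(3,) else rr
        T[:3,3]=s['position']; W=T@np.array(im['T_tool_cam']); Rm,t=W[:3,:3],W[:3,3]
    else:
        Rm=np.array(im['rotation']); t=np.array(im['xyz'])
        if Rm.shape==(3,): Rm=R.from_rotvec(Rm).as_matrix()
    if save: cv2.imwrite('pics/'+save,im['pixels'][:,:,::-1])
    z=im['z_map']; v,u=np.mgrid[:z.shape[0],:z.shape[1]]
    P=np.stack([(u-im['cx'])/im['fx']*z,(v-im['cy'])/im['fy']*z,z],-1)@Rm.T+t
    hsv=cv2.cvtColor(im['pixels'],cv2.COLOR_RGB2HSV)
    return im,hsv,P,z>0
E
python3 - <<'E'
from h import *
s=arm.observe(); print(s)
for n in ('top','scene'):
    im,h,P,ok=grab(n,n+'0.png'); print(n,im['xyz'],im['rotation'],im['fx'])
E
```

```text
pics
{'clock': 0.0, 'joints': array([ 1.2333813 ,  0.43524147,  0.02496099,  1.57410071, -0.01158792,
        1.13398777, -0.07509309]), 'dq': array([ 0.00135114, -0.00113154,  0.00057445, -0.00211959,  0.00141024,
        0.001698  ,  0.00091471]), 'joint_efforts': array([ 1.13356066e-04, -6.67849231e+01,  9.84904803e-01, -3.14457178e+01,
       -6.04145718e-02,  4.27598739e-02,  1.59487986e-04]), 'position': array([ 0.14525204, -0.60739173,  0.24493193]), 'ee_rot': array([-3.11842731e+00, -3.67744194e-01,  5.26523304e-04]), 'force': array([ 0.36574898, -0.28358478,  0.52597028]), 'ft_torque': array([ 6.37685998e-03,  6.51538850e-05, -8.52100615e-03]), 'gripper_force': 0.0, 'width': 0.9999039097089771}
top [ 0.41313882 -0.01795415  0.94507977] [-2.17268928  2.11488784 -0.14010047] 474.56310564596043
scene [ 1.15657195 -0.32232634  0.58794048] [-1.93913936 -1.20190798  0.57061502] 422.57027184170727
```

View pics/top0.png

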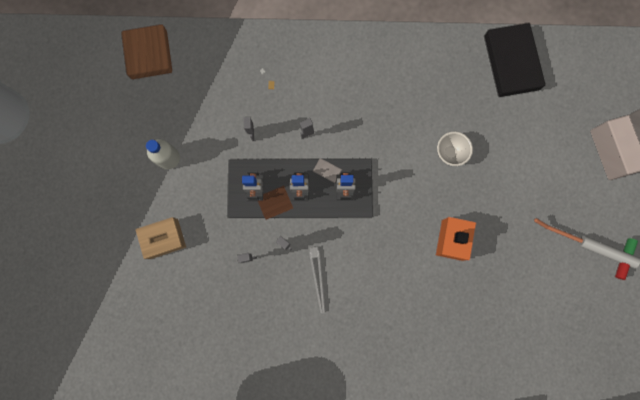

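View pics/scene0.png

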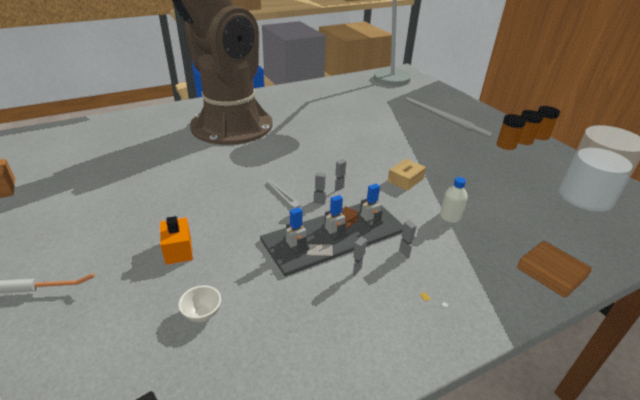

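The top view has the three blue grips at (251,187), (298,186) and (346,185) on the board, centred at (302,188). The rack is at (160,238), the cap at (456,239), the bottle at (160,153), the bowl at (455,149) and the tweezers at (318,278). The grey look-alikes stand at (250,125), (307,127), (245,257) and (284,243). The targets are the strips with blue grips standing on the board.

```bash
cat > m.py <<'E'
from h import *
def rect(p):
    r=cv2.minAreaRect((p[:,:2]*1000).astype(np.float32)); return np.round(r[0],1),np.round(r[1],1),round(r[2],1)
if __name__=='__main__':
  for n in('top','scene'):
    im,h,P,ok=grab(n); H,S,V=[h[...,i].astype(int) for i in range(3)]
    X,Y,Z=P[...,0],P[...,1],P[...,2]
    roi=ok&(X>0.2)&(X<0.75)&(abs(Y)<0.45)
    def rep(name,m,zlo,minpx=8):
        c,l,st,ce=cv2.connectedComponentsWithStats(m.astype(np.uint8))
        for i in range(1,c):
            if st[i,4]<minpx: continue
            q=l==i; z=P[q][:,2]; t=P[q&(Z>np.percentile(z,95)-zlo)]
            print(n,name,ce[i].round(),st[i,4],'ztop',round(np.percentile(z,95),4),'n',len(t),rect(t), 'med',(np.median(t,0)*1000).round(1))
    rep('blue',roi&(H>105)&(H<130)&(S>130)&(V>60),.006)
    rep('orange',roi&(H>3)&(H<16)&(S>190)&(V>90)&(Z>.02),.006)
    rep('wood',roi&(H>10)&(H<22)&(S>60)&(V>120)&(Z>.025)&(Z<.045),.006)
    k=roi&(V<60)&(Z>.055)&(Y<-.15); rep('knob',k,.006)
    rep('grey',roi&(S<45)&(Z>.055)&(Z<.1),.008)
    if n=='top':
        b=roi&(V<75)&(Z>.006)&(Z<.018)&(abs(X-.44)<.1); p=P[b]; print('board',rect(p),np.median(p[:,2]))
        b=roi&(Z>.006)&(Z<.018)&(abs(X-.44)<.1)&(abs(Y-.02)<.18); p=P[b]; print('boardall',rect(p))
        cc=cv2.resize(im['pixels'][100:290,120:480,::-1],None,fx=2.2,fy=2.2,interpolation=cv2.INTER_CUBIC); cv2.imwrite('pics/topcrop.png',cc)
E
python3 m.py
```

```text
top blue [152. 146.] 128 ztop 0.1031 n 111 (array([638.8, 301.9]), array([21. , 19.4]), 46.9) med [638.6 301.9 101. ]
top blue [298. 180.] 115 ztop 0.1026 n 87 (array([583.2,  32.1]), array([13., 20.]), 1.3) med [582.5  32.8 100.7]
top blue [346. 180.] 116 ztop 0.1029 n 89 (array([585.8, -56.7]), array([20.2, 13.4]), 89.9) med [585.1 -57.5 100.6]
top blue [249. 180.] 127 ztop 0.1026 n 83 (array([580.2, 122.8]), array([11.2, 20.7]), 1.3) med [580.2 122.  100.6]
top wood [158. 237.] 1134 ztop 0.0386 n 1090 (array([474.9, 300.7]), array([60.4, 75.9]), 20.8) med [474.2 300.9  36. ]
top knob [461. 237.] 133 ztop 0.0835 n 111 (array([ 487.2, -270.4]), array([19.6, 18.2]), 78.0) med [ 486.9 -270.    80.7]
top grey [248. 124.] 134 ztop 0.0832 n 92 (array([693.2, 133.3]), array([21.6, 13.4]), 3.6) med [693.  133.3  81. ]
top grey [306. 125.] 134 ztop 0.0826 n 95 (array([694.6,  21.4]), array([14.4, 21.8]), 26.6) med [694.1  21.   80.9]
top grey [161. 152.] 372 ztop 0.0801 n 140 (array([635.7, 297.1]), array([31.1, 33.5]), 56.3) med [631.7 294.4  76.3]
top grey [461. 237.] 105 ztop 0.0833 n 96
[... 2520 characters left out ...]
165.] 113 ztop 0.0797 n 54 (array([439.1, 129.2]), array([16.2, 21. ]), 9.6) med [441.7 127.4  77.6]
scene grey [320. 178.] 129 ztop 0.0797 n 63 (array([467.7,  59.6]), array([21.9, 16.8]), 50.4) med [470.3  58.2  77.6]
scene grey [456. 194.] 278 ztop 0.0786 n 93 (array([641.3, 300. ]), array([32.9, 22.8]), 35.1) med [645.5 295.9  74.8]
scene grey [172. 222.] 102 ztop 0.0804 n 73 (array([ 486. , -269.5]), array([19.7, 21. ]), 75.5) med [ 486.1 -269.    78.6]
scene grey [409. 228.] 174 ztop 0.0794 n 90 (array([693.4, 134.5]), array([17.3, 22.6]), 88.0) med [695.  132.7  78. ]
scene grey [360. 245.] 171 ztop 0.0794 n 92 (array([694. ,  22.4]), array([14.1, 21.9]), 25.9) med [695.9  20.9  78. ]
```

View pics/topcrop.png

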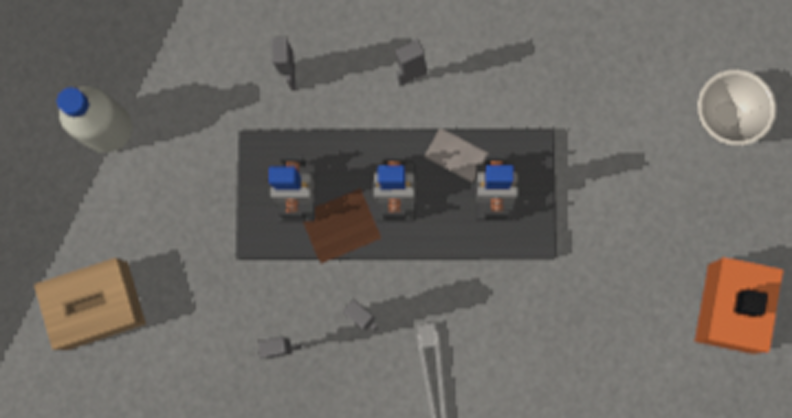

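The crop confirms the three blue-grip strips on the board, at crop pixels (283,177), (391,176) and (498,176). The grey ones stand off the board and I'll leave them alone. Next, the row planner.

```bash
cat > plan.py <<'E'
import sys; from h import *
# plan.py x y z yaw_of_tool_x(deg) n : rows from measured pose
def plan(p,yaw,n):
    s=arm.observe(); M=R.from_rotvec(s['ee_rot']).as_matrix(); p0=np.array(s['position'])
    y0=np.degrees(np.arctan2(M[1,0],M[0,0])); d=(yaw-y0+180)%360-180
    print('pos',p0.round(4),'yaw',round(y0,2),'tilt',np.round(M[:2,2],4),'F',s['force'].round(1),'w',round(s['width']*91.8,1),'gf',round(s['gripper_force'],1),'t',round(s['clock'],2))
    rows=[]
    for k in range(n):
        a=np.radians(y0+d*k/n); tx=np.array([np.cos(a),np.sin(a),0]); ty=np.array([np.sin(a),-np.cos(a),0])
        v=(np.array(p)-p0)/n
        rows.append([round(float(v@tx),4),round(float(v@ty),4),round(float(-v[2]),4),0,0,round(float(-np.radians(d)/n),4)])
    print(rows)
if __name__=='__main__':
    a=list(map(float,sys.argv[1:])); plan(a[:3],a[3],int(a[4]))
E
python3 plan.py .586 -.0565 .2 91.6 13
```

```text
pos [ 0.1453 -0.6076  0.2452] yaw 13.45 tilt [-0.0003  0.0009] F [ 0.2 -0.   0.9] w 91.7 gf 0.0 t 0.2
[[0.0428, -0.0333, 0.0035, 0, 0, -0.1049], [0.0461, -0.0287, 0.0035, 0, 0, -0.1049], [0.0488, -0.0237, 0.0035, 0, 0, -0.1049], [0.051, -0.0184, 0.0035, 0, 0, -0.1049], [0.0527, -0.013, 0.0035, 0, 0, -0.1049], [0.0538, -0.0074, 0.0035, 0, 0, -0.1049], [0.0542, -0.0017, 0.0035, 0, 0, -0.1049], [0.0541, 0.004, 0.0035, 0, 0, -0.1049], [0.0534, 0.0096, 0.0035, 0, 0, -0.1049], [0.0521, 0.0151, 0.0035, 0, 0, -0.1049], [0.0502, 0.0205, 0.0035, 0, 0, -0.1049], [0.0478, 0.0257, 0.0035, 0, 0, -0.1049], [0.0449, 0.0305, 0.0035, 0, 0, -0.1049]]
```

arm_command([
  [[0.043, -0.033, 0.0035, 0, 0, -0.105], [0.046, -0.029, 0.0035, 0, 0, -0.105], [0.049, -0.024, 0.0035, 0, 0, -0.105], [0.051, -0.018, 0.0035, 0, 0, -0.105], [0.053, -0.013, 0.0035, 0, 0, -0.105], [0.054, -0.007, 0.0035, 0, 0, -0.105], [0.054, -0.002, 0.0035, 0, 0, -0.105], [0.054, 0.004, 0.0035, 0, 0, -0.105], [0.053, 0.01, 0.0035, 0, 0, -0.105], [0.052, 0.015, 0.0035, 0, 0, -0.105]],
], jaw=0.05)

```text
clock: 1.45
position: [0.4856, -0.1833, 0.2107]
ee_rot: [2.512, 1.886, -0.0]
force: [-0.1, -0.4, -0.8]
width: 0.546
gripper_force: 0.0
```

arm_command([
  [[0.05, 0.0205, 0.0035, 0, 0, -0.105], [0.048, 0.026, 0.0035, 0, 0, -0.105], [0.045, 0.03, 0.0035, 0, 0, -0.105], [0, 0, 0, 0, 0, 0], [0, 0, 0, 0, 0, 0]],
])

```text
clock: 2.08
position: [0.5857, -0.0578, 0.1998]
ee_rot: [-2.189, -2.252, 0.002]
force: [-0.8, -0.4, -0.2]
width: 0.544
gripper_force: 0.0
```

```bash
python3 - <<'E'
from h import *; from m import rect
from plan import plan
im,h,P,ok=grab('wrist','w1.png'); H,S,V=[h[...,i].astype(int) for i in range(3)]
m=ok&(H>105)&(H<130)&(S>130)&(V>50)
c,l,st,ce=cv2.connectedComponentsWithStats(m.astype(np.uint8))
for i in range(1,c):
    if st[i,4]>50:
        q=P[l==i]; zt=np.percentile(q[:,2],95); t=q[q[:,2]>zt-.005]; print(ce[i].round(),zt.round(4),rect(t))
plan([.586,-.0565,.083],91.6,6)
E
```

```text
[321.  96.] 0.1002 (array([582.4,  33.5]), array([13. , 21.4]), 1.6)
[321. 198.] 0.1001 (array([584.8, -56.5]), array([12.7, 21.8]), 1.7)
pos [ 0.5855 -0.0586  0.1999] yaw 91.55 tilt [-0.0009 -0.0009] F [ 0.2 -0.4 -0.3] w 50.0 gf 0.0 t 2.12
[[0.0003, 0.0001, 0.0195, 0, 0, -0.0001], [0.0003, 0.0001, 0.0195, 0, 0, -0.0001], [0.0003, 0.0001, 0.0195, 0, 0, -0.0001], [0.0003, 0.0001, 0.0195, 0, 0, -0.0001], [0.0003, 0.0001, 0.0195, 0, 0, -0.0001], [0.0003, 0.0001, 0.0195, 0, 0, -0.0001]]
```

View pics/w1.png

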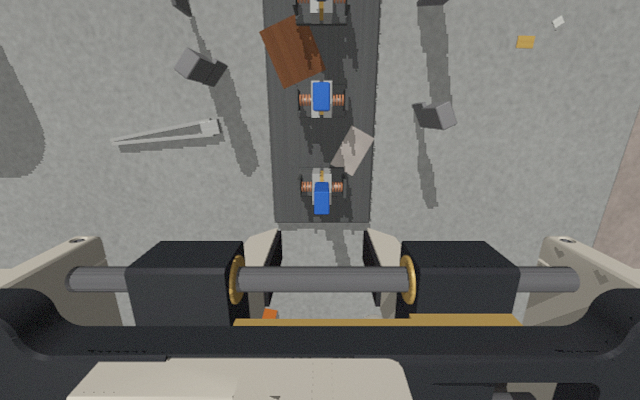

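The wrist view shows strip_3's grip at (321,198) and strip_2's at (321,96), both lined up with the jaws. It agrees with the top view to about 1 mm, so I'll descend on strip_3.

arm_command([
  [[0.002, 0, 0.03, 0, 0, 0], [0, -0.0005, 0.04, 0, 0, 0], [0, 0, 0.03, 0, 0, 0], [0, 0, 0.017, 0, 0, 0], [0, 0, 0, 0, 0, 0], [0, 0, 0, 0, 0, 0]],
])

```text
clock: 2.88
position: [0.5863, -0.0556, 0.0844]
ee_rot: [2.189, 2.252, 0.002]
force: [-0.2, -0.2, 0.5]
width: 0.544
gripper_force: 0.0
```

arm_command([
  [[0, 0, 0, 0, 0, 0], [0, 0, 0, 0, 0, 0], [0, 0, 0, 0, 0, 0], [0, 0, 0, 0, 0, 0], [0, 0, 0, 0, 0, 0]],
], jaw=0.005, newtons=20)

```text
clock: 3.5
position: [0.5856, -0.0553, 0.0833]
ee_rot: [2.189, 2.253, 0.0]
force: [0.1, -0.1, 1.5]
width: 0.15
gripper_force: 20.0
```

arm_command([
  [[0, 0, -0.001, 0, 0, 0], [0, 0, -0.001, 0, 0, 0], [0, 0, -0.001, 0, 0, 0], [0, 0, -0.001, 0, 0, 0], [0, 0, 0, 0, 0, 0], [0, 0, 0, 0, 0, 0], [0, 0, 0, 0, 0, 0]],
])

```text
clock: 4.38
position: [0.5854, -0.0554, 0.0871]
ee_rot: [-2.189, -2.253, 0.0]
force: [-0.5, 0.4, -3.4]
width: 0.152
gripper_force: 20.0
```

arm_command([
  [[0, 0, -0.001, 0, 0, 0], [0, 0, -0.001, 0, 0, 0], [0, 0, -0.0005, 0, 0, 0], [0, 0, 0, 0, 0, 0], [0, 0, 0, 0, 0, 0], [0, 0, 0, 0, 0, 0]],
])

```text
clock: 5.12
position: [0.5855, -0.0554, 0.0897]
ee_rot: [2.189, 2.253, -0.0]
force: [-0.4, -0.1, -2.6]
width: 0.149
gripper_force: 20.0
```

```bash
python3 plan.py .585 -.0565 .083 91.6 1; python3 - <<'E'
from h import *
im,h,P,ok=grab('scene'); cv2.imwrite('pics/s1.png',cv2.resize(im['pixels'][140:290,220:440,::-1],None,fx=3.4,fy=3.4,interpolation=cv2.INTER_CUBIC))
E
```

```text
pos [ 0.5855 -0.0554  0.0897] yaw 91.65 tilt [-0.     -0.0001] F [-0.4 -0.1 -2.6] w 13.7 gf 20.0 t 5.12
[[-0.0011, -0.0005, 0.0067, 0, 0, 0.001]]
```

View pics/s1.png

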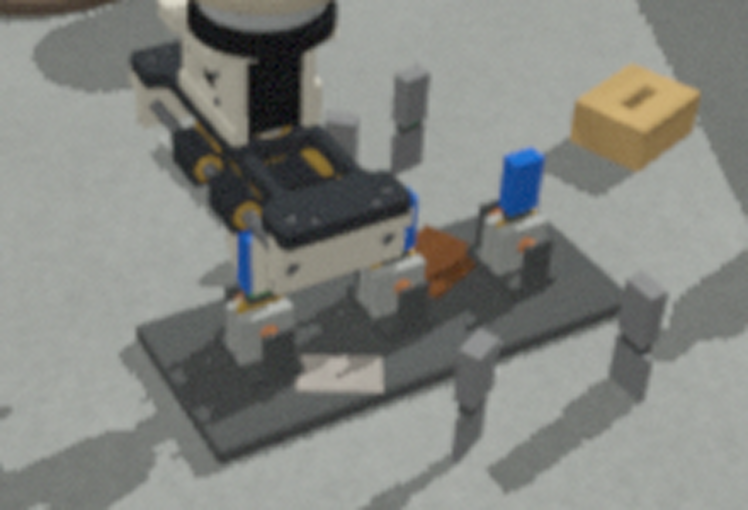

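The crop shows strip_3's grip at (248,265) raised, with brass showing at the clip mouth (240,300). The force stays near 3 N, so the strip looks to be sliding. I'll raise it a little more to confirm.

arm_command([
  [[0, 0, -0.001, 0, 0, 0], [0, 0, -0.0005, 0, 0, 0], [0, 0, 0, 0, 0, 0], [0, 0, 0, 0, 0, 0], [0, 0, 0, 0, 0, 0]],
])

```text
clock: 5.8
position: [0.5855, -0.0553, 0.0912]
ee_rot: [-2.189, -2.253, 0.0]
force: [-0.1, 0.6, -2.7]
width: 0.15
gripper_force: 20.0
```

arm_command([
  [[0, 0, -0.002, 0, 0, 0], [0, 0, -0.003, 0, 0, 0], [0, 0, -0.003, 0, 0, 0], [0, 0, -0.003, 0, 0, 0], [0, 0, -0.003, 0, 0, 0], [0, 0, -0.003, 0, 0, 0], [0, 0, -0.003, 0, 0, 0], [0, 0, -0.003, 0, 0, 0], [0, 0, -0.003, 0, 0, 0], [0, 0, -0.003, 0, 0, 0]],
])

```text
clock: 7.05
position: [0.5858, -0.0553, 0.1206]
ee_rot: [2.189, 2.253, 0.001]
force: [0.1, -0.4, -1.3]
width: 0.153
gripper_force: 20.0
```

arm_command([
  [[0, 0, -0.003, 0, 0, 0], [0, 0, -0.01, 0, 0, 0], [0, 0, -0.03, 0, 0, 0], [0, 0, -0.03, 0, 0, 0], [0, 0, -0.01, 0, 0, 0], [0, 0, 0, 0, 0, 0], [0, 0, 0, 0, 0, 0]],
])

```text
clock: 7.92
position: [0.5848, -0.0555, 0.2021]
ee_rot: [-2.188, -2.252, 0.002]
force: [-0.7, 0.3, -0.8]
width: 0.152
gripper_force: 20.0
```

```bash
python3 plan.py .4746 .301 .2 110.2 8; python3 - <<'E'
from h import *
im,h,P,ok=grab('scene','s2.png')
im,h,P,ok=grab('top'); H,S,V=[h[...,i].astype(int) for i in range(3)]
q=ok&(P[...,2]>.005)&(P[...,2]<.031)&(abs(P[...,0]-.4746)<.03)&(abs(P[...,1]-.301)<.03)
from m import rect
a=np.radians(20.2); d=P[q]-[.4746,.301,0]; xl=d[:,0]*np.cos(a)+d[:,1]*np.sin(a); yl=-d[:,0]*np.sin(a)+d[:,1]*np.cos(a)
print(q.sum(),rect(P[q]),np.percentile(xl,[2,98]),np.percentile(yl,[2,98]))
top=ok&(abs(P[...,2]-.036)<.005)&(abs(P[...,0]-.4746)<.06)&(abs(P[...,1]-.301)<.06)
# slot hole in top face: dark pixels, rays cast on z=.035
m=(V<110)&(abs(P[...,0]-.4746)<.022)&(abs(P[...,1]-.301)<.028)
Rm=np.array(im['rotation']); Rm=R.from_rotvec(Rm).as_matrix() if Rm.shape==(3,) else Rm
v,u=np.nonzero(m); r=np.stack([(u-im['cx'])/im['fx'],(v-im['cy'])/im['fy'],np.ones(len(u))],1)@Rm.T
t=(.035-im['xyz'][2])/r[:,2]; p=im['xyz']+r*t[:,None]; print('dark',len(p),rect(p),'topface',rect(P[top]))
E
```

```text
pos [ 0.5848 -0.0555  0.2021] yaw 91.65 tilt [-0.0018 -0.0001] F [-0.7  0.3 -0.8] w 14.0 gf 20.0 t 7.92
[[0.0449, -0.0125, 0.0003, 0, 0, -0.0405], [0.0454, -0.0107, 0.0003, 0, 0, -0.0405], [0.0458, -0.0088, 0.0003, 0, 0, -0.0405], [0.0461, -0.007, 0.0003, 0, 0, -0.0405], [0.0464, -0.0051, 0.0003, 0, 0, -0.0405], [0.0465, -0.0032, 0.0003, 0, 0, -0.0405], [0.0466, -0.0013, 0.0003, 0, 0, -0.0405], [0.0466, 0.0006, 0.0003, 0, 0, -0.0405]]
119 (array([470.6, 285.3]), array([43.1, 58.7]), 32.1) [-0.02988262  0.01684044] [-0.03725745  0.01755554]
dark 9 (array([469.9, 311.8]), array([5.9, 3.9]), 4.4) topface (array([475.3, 301.2]), array([61.6, 76.8]), 20.0)
```

View pics/s2.png

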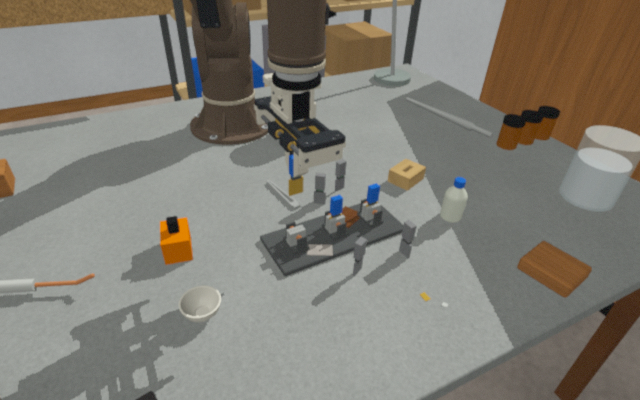

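Strip_3 came fully out at about 3 N, and the picture shows it hanging in the gripper at (294,175) with clip_3 empty at (295,235). So clip_3 is the weak one. Now to the rack.

arm_command([
  [[0.045, -0.0125, 0, 0, 0, -0.0405], [0.0455, -0.0107, 0, 0, 0, -0.0405], [0.046, -0.0088, 0, 0, 0, -0.0405], [0.046, -0.007, 0, 0, 0, -0.0405], [0.0465, -0.005, 0, 0, 0, -0.0405], [0.0465, -0.0032, 0, 0, 0, -0.0405], [0.0465, -0.0013, 0, 0, 0, -0.0405], [0.047, 0.0006, 0, 0, 0, -0.0405], [0, 0, 0.03, 0, 0, 0], [0, 0, 0.04, 0, 0, 0]],
])

```text
clock: 9.28
position: [0.4751, 0.3028, 0.1325]
ee_rot: [1.795, 2.578, 0.002]
force: [1.9, -0.9, -1.2]
width: 0.151
gripper_force: 20.0
```

arm_command([
  [[0, 0, 0.01, 0, 0, 0], [0, 0, 0, 0, 0, 0], [0, 0, 0, 0, 0, 0], [0, 0, 0, 0, 0, 0]],
])

```text
clock: 9.78
position: [0.4758, 0.3021, 0.1244]
ee_rot: [1.797, 2.576, 0.003]
force: [0.0, 0.1, -0.3]
width: 0.152
gripper_force: 20.0
```

```bash
python3 plan.py .4747 .3023 .085 110.2 1; python3 - <<'E'
from h import *
from m import rect
for n in('scene','wrist'):
    im,h,P,ok=grab(n); H,S,V=[h[...,i].astype(int) for i in range(3)]
    if n=='wrist': big=im['pixels']
    else: cv2.imwrite('pics/s3.png',cv2.resize(im['pixels'][110:210,340:480,::-1],None,fx=4,fy=4,interpolation=cv2.INTER_CUBIC))
    roi=ok&(abs(P[...,0]-.475)<.06)&(abs(P[...,1]-.302)<.06)
    b=roi&(P[...,2]>.046)&(P[...,2]<.082)
    if b.sum()>5: print(n,'blade?',b.sum(),rect(P[b]),P[b].mean(0).round(4))
    t=roi&(abs(P[...,2]-.035)<.004); print(n,'top',t.sum(),rect(P[t]) if t.sum()>5 else '')
cv2.imwrite('pics/w3.png',big[:,:,::-1])
E
```

```text
pos [0.4758 0.3021 0.1244] yaw 110.2 tilt [0.0018 0.001 ] F [ 0.   0.1 -0.3] w 13.9 gf 20.0 t 9.78
[[0.0006, -0.001, 0.0394, 0, 0, 0.0]]
scene blade? 54 (array([477. , 302.2]), array([ 5.4, 29.8]), 19.8) [0.4785 0.3007 0.0702]
scene top 386 (array([473.4, 303.6]), array([61.2, 80.1]), 20.3)
wrist blade? 59 (array([471.5, 313.6]), array([3.8, 0.9]), 17.2) [0.4714 0.3136 0.0715]
wrist top 4151 (array([471. , 306.9]), array([60.1, 63. ]), 20.1)
```

View pics/s3.png

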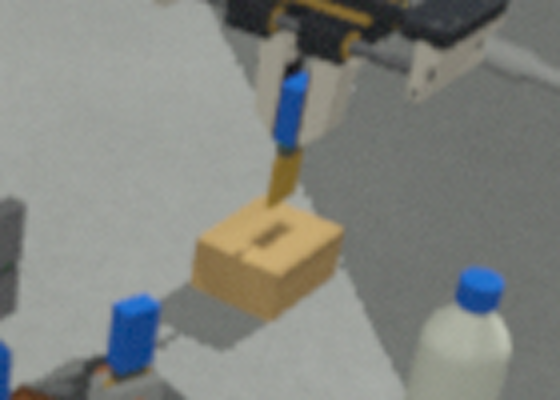

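```bash
python3 - <<'E'
from h import *
from m import rect
im,h,P,ok=grab('wrist')
b=ok&(P[...,2]<.029)&(P[...,2]>.004)&(abs(P[...,0]-.475)<.022)&(abs(P[...,1]-.302)<.026)
print('deep px',b.sum()); v,u=np.nonzero(b); print(u.min(),u.max(),v.min(),v.max())
t=ok&(abs(P[...,2]-.035)<.003)&(abs(P[...,0]-.475)<.06)&(abs(P[...,1]-.302)<.06)
v,u=np.nonzero(t); print(u.min(),u.max(),v.min(),v.max())
a=np.radians(20.1); d=P-[.475,.302,0]; xl=(d[...,0]*np.cos(a)+d[...,1]*np.sin(a))*1e3; yl=(-d[...,0]*np.sin(a)+d[...,1]*np.cos(a))*1e3
print('top xl',np.percentile(xl[t],[.5,99.5]),'yl',np.percentile(yl[t],[.5,99.5]),'deep xl',np.percentile(xl[b],[2,98]),'yl',np.percentile(yl[b],[2,98]))
v0,v1,u0,u1=max(0,v.min()-20),v.max()+20,max(0,u.min()-20),u.max()+20
c=im['pixels'][v0:v1,u0:u1,::-1]; f=min(4,800/c.shape[1],600/c.shape[0]); print(v0,u0,f); cv2.imwrite('pics/w4.png',cv2.resize(c,None,fx=f,fy=f,interpolation=cv2.INTER_CUBIC))
E
```

```text
deep px 299
313 324 189 224
283 355 165 235
top xl [-31.65024054  27.77885208] yl [-22.05978861  37.14399466] deep xl [-7.01426426  2.87777944] yl [-17.44597377  10.10582899]
145 263 4
```

View pics/w4.png

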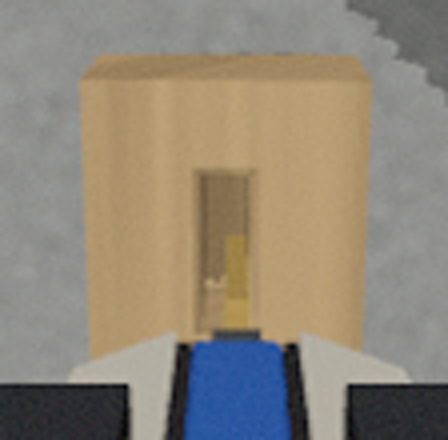

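The crop shows the blade at (236,265), right of the slot's centre line at (226,250), and both are measured in the same view. The blade needs to go -2.7 mm in tool y and +1 mm in tool x. I'll correct that and then lower.

arm_command([
  [[0.001, -0.0027, 0, 0, 0, 0], [0, 0, 0, 0, 0, 0], [0, 0, 0.005, 0, 0, 0], [0, 0, 0.007, 0, 0, 0], [0, 0, 0.007, 0, 0, 0], [0, 0, 0.006, 0, 0, 0], [0, 0, 0, 0, 0, 0], [0, 0, 0, 0, 0, 0]],
])

```text
clock: 10.92
position: [0.4723, 0.3018, 0.0983]
ee_rot: [-1.797, -2.577, -0.0]
force: [0.2, -0.2, -1.3]
width: 0.152
gripper_force: 20.0
```

```bash
python3 - <<'E'
from h import *
from plan import plan
plan([.4747,.302,.0735],110.2,1)
im,h,P,ok=grab('wrist')
c=im['pixels'][145:255,263:375,::-1]; cv2.imwrite('pics/w5.png',cv2.resize(c,None,fx=4,fy=4,interpolation=cv2.INTER_CUBIC))
E
```

```text
pos [0.4723 0.3018 0.0983] yaw 110.23 tilt [0.     0.0001] F [ 0.2 -0.2 -1.3] w 14.0 gf 20.0 t 10.93
[[-0.0006, 0.0023, 0.0248, 0, 0, 0.0004]]
```

View pics/w5.png

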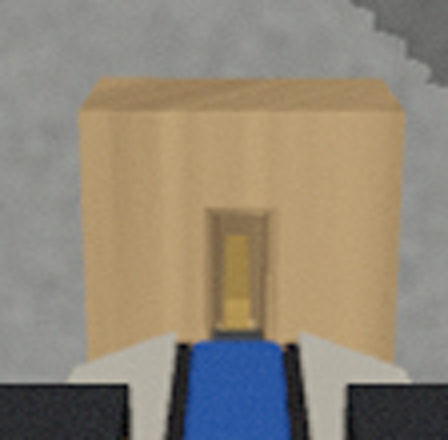

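The blade at (237,280) is now centred over the slot at (240,270). Lowering it in.

arm_command([
  [[0, 0, 0.006, 0, 0, 0], [0, 0, 0.006, 0, 0, 0], [0, 0, 0.006, 0, 0, 0], [0, 0, 0.004, 0, 0, 0], [0, 0, 0.0015, 0, 0, 0], [0, 0, 0, 0, 0, 0], [0, 0, 0, 0, 0, 0]],
])

```text
clock: 11.85
position: [0.4724, 0.3018, 0.0749]
ee_rot: [1.797, 2.577, 0.0]
force: [0.2, 0.8, -0.7]
width: 0.153
gripper_force: 20.0
```

arm_command([
  [[0, 0, 0.001, 0, 0, 0], [0, 0, 0.0005, 0, 0, 0], [0, 0, 0, 0, 0, 0], [0, 0, 0, 0, 0, 0], [0, 0, 0, 0, 0, 0]],
])

```text
clock: 12.48
position: [0.4723, 0.3017, 0.0733]
ee_rot: [1.797, 2.577, 0.0]
force: [0.8, 0.4, 1.8]
width: 0.151
gripper_force: 20.0
```

Contact with the slot floor, so I'll release and retreat.

arm_command([
  [[0, 0, 0, 0, 0, 0], [0, 0, 0, 0, 0, 0], [0, 0, 0, 0, 0, 0], [0, 0, -0.01, 0, 0, 0], [0, 0, -0.02, 0, 0, 0], [0, 0, -0.04, 0, 0, 0], [0, 0, -0.04, 0, 0, 0], [0, 0, -0.02, 0, 0, 0], [0, 0, 0, 0, 0, 0]],
], jaw=0.05)

```text
clock: 13.6
position: [0.473, 0.3024, 0.2053]
ee_rot: [1.796, 2.576, 0.005]
force: [-0.2, -0.4, -0.3]
width: 0.549
gripper_force: 0.0
```

```bash
python3 plan.py .5825 .033 .2 91.65 7;  python3 - <<'E'
from h import *
from m import rect
for n in('scene','wrist'):
    im,h,P,ok=grab(n); H,S,V=[h[...,i].astype(int) for i in range(3)]
    b=ok&(H>105)&(H<130)&(S>130)&(V>50)&(abs(P[...,0]-.472)<.05)&(abs(P[...,1]-.302)<.05)
    p=P[b]; print(n,len(p),np.percentile(p[:,2],[1,99]).round(4),rect(p[p[:,2]>np.percentile(p[:,2],97)-.006]))
E
```

```text
pos [0.473  0.3024 0.2053] yaw 110.22 tilt [0.0032 0.002 ] F [-0.2 -0.4 -0.3] w 50.4 gf 0.0 t 13.6
[[-0.0415, 0.0014, 0.0008, 0, 0, 0.0463], [-0.0414, 0.0033, 0.0008, 0, 0, 0.0463], [-0.0412, 0.0052, 0.0008, 0, 0, 0.0463], [-0.0409, 0.0071, 0.0008, 0, 0, 0.0463], [-0.0406, 0.009, 0.0008, 0, 0, 0.0463], [-0.0401, 0.0109, 0.0008, 0, 0, 0.0463], [-0.0396, 0.0127, 0.0008, 0, 0, 0.0463]]
scene 123 [0.0494 0.0895] (array([475.4, 300.9]), array([11.8, 18.9]), 13.5)
wrist 404 [0.0568 0.0908] (array([472.9, 300.7]), array([12.5, 21.9]), 19.9)
```

Strip_3 stands in the slot, with its top at 90 mm as it should be. Next I'll test the other two, strip_1 first.

```bash
python3 plan.py .5802 .124 .19 91.65 5
```

```text
pos [0.4721 0.3014 0.2029] yaw 110.22 tilt [-0.0001 -0.0004] F [-0.4 -0.4  0. ] w 49.9 gf 0.0 t 13.7
[[-0.0408, 0.008, 0.0026, 0, 0, 0.0648], [-0.0402, 0.0107, 0.0026, 0, 0, 0.0648], [-0.0394, 0.0132, 0.0026, 0, 0, 0.0648], [-0.0384, 0.0158, 0.0026, 0, 0, 0.0648], [-0.0373, 0.0182, 0.0026, 0, 0, 0.0648]]
```

arm_command([
  [[-0.041, 0.008, 0.0025, 0, 0, 0.065], [-0.04, 0.0105, 0.0025, 0, 0, 0.065], [-0.0395, 0.013, 0.0025, 0, 0, 0.065], [-0.0385, 0.016, 0.0025, 0, 0, 0.065], [-0.037, 0.018, 0.0025, 0, 0, 0.064], [0, 0, 0.01, 0, 0, 0], [0, 0, 0, 0, 0, 0], [0, 0, 0, 0, 0, 0]],
])

```text
clock: 14.7
position: [0.5791, 0.1257, 0.1804]
ee_rot: [-2.185, -2.255, 0.001]
force: [-0.2, 0.3, 0.4]
width: 0.544
gripper_force: 0.0
```

```bash
python3 - <<'E'
from h import *; from m import rect
from plan import plan
im,h,P,ok=grab('wrist'); H,S,V=[h[...,i].astype(int) for i in range(3)]
m=ok&(H>105)&(H<130)&(S>130)&(V>50)&(abs(P[...,0]-.58)<.03)&(abs(P[...,1]-.123)<.03)
q=P[m]; zt=np.percentile(q[:,2],95); print(zt,rect(q[q[:,2]>zt-.005]))
plan([.5803,.1235,.083],91.65,1)
E
```

```text
0.10012578843775227 (array([579.1, 131.3]), array([13.5, 37.7]), 1.9)
pos [0.5794 0.1257 0.1808] yaw 91.79 tilt [-0.0003  0.0005] F [ 0.1 -0.9  0.8] w 50.2 gf 0.0 t 14.75
[[-0.0023, 0.0008, 0.0978, 0, 0, 0.0025]]
```

arm_command([
  [[-0.002, 0.0006, 0.03, 0, 0, 0.0025], [0, 0, 0.035, 0, 0, 0], [0, 0, 0.024, 0, 0, 0], [0, 0, 0.009, 0, 0, 0], [0, 0, 0, 0, 0, 0], [0, 0, 0, 0, 0, 0]],
])

```text
clock: 15.5
position: [0.5813, 0.1228, 0.0839]
ee_rot: [2.191, 2.25, 0.002]
force: [-0.4, 0.3, -0.1]
width: 0.542
gripper_force: 0.0
```

arm_command([
  [[0, 0, 0, 0, 0, 0], [0, 0, 0, 0, 0, 0], [0, 0, 0, 0, 0, 0], [0, 0, 0, 0, 0, 0], [0, 0, 0, 0, 0, 0]],
], jaw=0.005, newtons=20)

```text
clock: 16.12
position: [0.5806, 0.1223, 0.0828]
ee_rot: [2.192, 2.251, -0.0]
force: [-0.5, -1.1, 1.8]
width: 0.154
gripper_force: 20.0
```

arm_command([
  [[0, 0, -0.001, 0, 0, 0], [0, 0, -0.001, 0, 0, 0], [0, 0, -0.001, 0, 0, 0], [0, 0, -0.001, 0, 0, 0], [0, 0, 0, 0, 0, 0], [0, 0, 0, 0, 0, 0], [0, 0, 0, 0, 0, 0]],
])

```text
clock: 17.0
position: [0.5806, 0.1222, 0.0866]
ee_rot: [-2.192, -2.251, 0.0]
force: [-0.2, 0.8, -5.0]
width: 0.147
gripper_force: 20.0
```

arm_command([
  [[0, 0, -0.001, 0, 0, 0], [0, 0, -0.001, 0, 0, 0], [0, 0, -0.0005, 0, 0, 0], [0, 0, 0, 0, 0, 0], [0, 0, 0, 0, 0, 0], [0, 0, 0, 0, 0, 0]],
])

```text
clock: 17.75
position: [0.5806, 0.1223, 0.0892]
ee_rot: [-2.192, -2.251, 0.0]
force: [-1.0, -0.0, -6.0]
width: 0.153
gripper_force: 20.0
```

arm_command([
  [[0, 0, 0.0015, 0, 0, 0], [0, 0, 0.0015, 0, 0, 0], [0, 0, 0.0015, 0, 0, 0], [0, 0, 0.001, 0, 0, 0], [0, 0, 0.001, 0, 0, 0], [0, 0, 0, 0, 0, 0], [0, 0, 0, 0, 0, 0]],
])

```text
clock: 18.62
position: [0.5809, 0.1223, 0.0829]
ee_rot: [2.192, 2.25, 0.001]
force: [-0.8, -0.6, -0.8]
width: 0.152
gripper_force: 20.0
```

arm_command([
  [[0, 0, 0, 0, 0, 0], [0, 0, 0, 0, 0, 0], [0, 0, 0, 0, 0, 0], [0, 0, -0.02, 0, 0, 0], [0, 0, -0.04, 0, 0, 0], [0, 0, -0.03, 0, 0, 0], [0, 0, 0, 0, 0, 0]],
], jaw=0.05)

```text
clock: 19.5
position: [0.5821, 0.123, 0.1753]
ee_rot: [2.19, 2.249, 0.006]
force: [-0.8, -1.0, -0.3]
width: 0.545
gripper_force: 0.0
```

```bash
python3 plan.py .583 .0335 .175 91.65 2
```

```text
pos [0.5821 0.123  0.1753] yaw 91.51 tilt [0.0046 0.0012] F [-0.8 -1.  -0.3] w 50.0 gf 0.0 t 19.5
[[-0.0447, -0.0007, 0.0002, 0, 0, -0.0013], [-0.0447, -0.0008, 0.0002, 0, 0, -0.0013]]
```

Clip_1 held 6 N at 6.4 mm, so it is good. Next is clip_2.

arm_command([
  [[-0.0445, 0.001, 0, 0, 0, 0], [-0.0445, 0, 0, 0, 0, 0], [0, 0, 0, 0, 0, 0], [0, 0, 0.03, 0, 0, 0], [0, 0, 0.035, 0, 0, 0], [0, 0, 0.02, 0, 0, 0], [0, 0, 0.005, 0, 0, 0], [0, 0, 0, 0, 0, 0], [0, 0, 0, 0, 0, 0]],
])

```text
clock: 20.62
position: [0.5846, 0.0337, 0.0836]
ee_rot: [2.191, 2.25, 0.002]
force: [0.4, 0.8, 0.6]
width: 0.542
gripper_force: 0.0
```

arm_command([
  [[0, 0, 0, 0, 0, 0], [0, 0, 0, 0, 0, 0], [0, 0, 0, 0, 0, 0], [0, 0, 0, 0, 0, 0], [0, 0, 0, 0, 0, 0]],
], jaw=0.005, newtons=20)

```text
clock: 21.25
position: [0.5839, 0.0333, 0.0827]
ee_rot: [-2.192, -2.251, 0.0]
force: [-0.9, -0.4, 1.7]
width: 0.155
gripper_force: 20.0
```

arm_command([
  [[0, 0, -0.001, 0, 0, 0], [0, 0, -0.001, 0, 0, 0], [0, 0, -0.001, 0, 0, 0], [0, 0, -0.001, 0, 0, 0], [0, 0, 0, 0, 0, 0], [0, 0, 0, 0, 0, 0], [0, 0, 0, 0, 0, 0]],
])

```text
clock: 22.12
position: [0.5839, 0.0333, 0.0866]
ee_rot: [-2.192, -2.25, 0.0]
force: [-0.7, 0.3, -4.4]
width: 0.152
gripper_force: 20.0
```

arm_command([
  [[0, 0, -0.001, 0, 0, 0], [0, 0, -0.001, 0, 0, 0], [0, 0, -0.0005, 0, 0, 0], [0, 0, 0, 0, 0, 0], [0, 0, 0, 0, 0, 0], [0, 0, 0, 0, 0, 0]],
])

```text
clock: 22.88
position: [0.5839, 0.0333, 0.0891]
ee_rot: [-2.192, -2.251, 0.0]
force: [-0.6, 0.8, -6.5]
width: 0.155
gripper_force: 20.0
```

arm_command([
  [[0, 0, 0.0015, 0, 0, 0], [0, 0, 0.0015, 0, 0, 0], [0, 0, 0.0015, 0, 0, 0], [0, 0, 0.001, 0, 0, 0], [0, 0, 0.001, 0, 0, 0], [0, 0, 0, 0, 0, 0], [0, 0, 0, 0, 0, 0]],
])

```text
clock: 23.75
position: [0.5841, 0.0333, 0.0828]
ee_rot: [2.192, 2.25, 0.0]
force: [-1.3, -0.8, 0.5]
width: 0.149
gripper_force: 20.0
```

arm_command([
  [[0, 0, 0, 0, 0, 0], [0, 0, 0, 0, 0, 0], [0, 0, 0, 0, 0, 0], [0, 0, -0.02, 0, 0, 0], [0, 0, -0.05, 0, 0, 0], [0, 0, -0.05, 0, 0, 0], [0, 0, 0, 0, 0, 0], [0, 0, 0, 0, 0, 0]],
], jaw=0.05)

```text
clock: 24.75
position: [0.5838, 0.0331, 0.2024]
ee_rot: [2.192, 2.25, -0.001]
force: [-0.3, -0.2, 0.5]
width: 0.547
gripper_force: 0.0
```

```bash
python3 plan.py .487 -.260 .2 78 7
```

```text
pos [0.5838 0.0331 0.2024] yaw 91.5 tilt [-0.0001 -0.0004] F [-0.3 -0.2  0.5] w 50.2 gf 0.0 t 24.75
[[-0.0415, -0.0149, 0.0003, 0, 0, 0.0337], [-0.042, -0.0135, 0.0003, 0, 0, 0.0337], [-0.0424, -0.0121, 0.0003, 0, 0, 0.0337], [-0.0428, -0.0107, 0.0003, 0, 0, 0.0337], [-0.0431, -0.0092, 0.0003, 0, 0, 0.0337], [-0.0434, -0.0078, 0.0003, 0, 0, 0.0337], [-0.0436, -0.0063, 0.0003, 0, 0, 0.0337]]
```

Clip_2 held 6.5 N and is good too. On to the cap.

arm_command([
  [[-0.043, -0.015, 0, 0, 0, 0.034], [-0.0435, -0.0135, 0, 0, 0, 0.034], [-0.044, -0.012, 0, 0, 0, 0.034], [-0.0445, -0.0107, 0, 0, 0, 0.034], [-0.0445, -0.009, 0, 0, 0, 0.034], [-0.045, -0.008, 0, 0, 0, 0.034], [-0.045, -0.006, 0, 0, 0, 0.033], [0, 0, 0, 0, 0, 0], [0, 0, 0, 0, 0, 0]],
])

```text
clock: 25.88
position: [0.486, -0.2695, 0.2015]
ee_rot: [-2.441, -1.975, 0.001]
force: [-0.2, 0.7, 0.5]
width: 0.545
gripper_force: 0.0
```

```bash
python3 - <<'E'
from h import *; from m import rect
from plan import plan
for n in('wrist','top'):
    im,h,P,ok=grab(n,n+'6.png'); H,S,V=[h[...,i].astype(int) for i in range(3)]
    roi=ok&(abs(P[...,0]-.487)<.07)&(abs(P[...,1]+.27)<.07)
    for nm,lo,hi in(('captop',.048,.057),('knob',.075,.086)):
        t=roi&(P[...,2]>lo)&(P[...,2]<hi); 
        if t.sum()>5: print(n,nm,t.sum(),rect(P[t]),np.median(P[t][:,2]).round(4))
plan([.487,-.270,.072],78,1)
E
```

```text
wrist captop 2699 (array([ 485.6, -270.7]), array([52.6, 72. ]), 79.4) 0.0512
wrist knob 412 (array([ 485.6, -270.5]), array([20.1, 19.8]), 79.3) 0.0789
top captop 830 (array([ 487.9, -270.8]), array([52.9, 72.4]), 79.4) 0.0528
top knob 127 (array([ 487.9, -270.8]), array([19.7, 20.1]), 81.9) 0.0803
pos [ 0.4867 -0.2687  0.2021] yaw 78.07 tilt [-0.0007  0.0012] F [-0.5  0.   0.4] w 50.1 gf 0.0 t 25.98
[[-0.0012, 0.0005, 0.1301, 0, 0, 0.0012]]
```

View pics/wrist6.png

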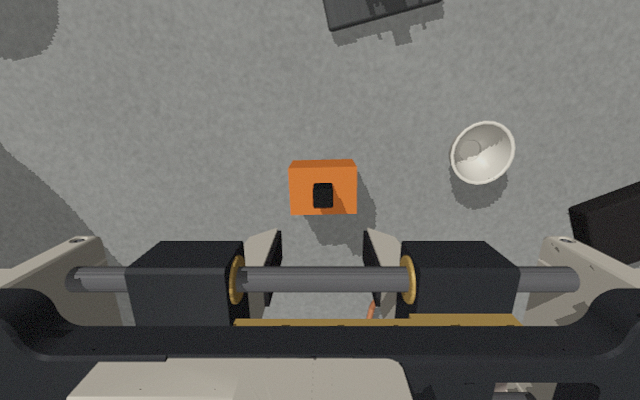

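The wrist view shows the cap at (322,187) with its knob at (323,195). Its top measures 72 x 52 mm, centred at (486,-270.6), yaw -10.6°. The bowl at (482,153) is clear.

arm_command([
  [[-0.002, 0, 0.03, 0, 0, -0.023], [0, 0, 0.05, 0, 0, 0], [0, 0, 0.03, 0, 0, 0], [0, 0, 0.016, 0, 0, 0], [0, 0, 0, 0, 0, 0], [0, 0, 0, 0, 0, 0]],
])

```text
clock: 26.72
position: [0.487, -0.2723, 0.0779]
ee_rot: [2.418, 2.003, 0.001]
force: [0.1, -0.5, 0.4]
width: 0.545
gripper_force: 0.0
```

arm_command([
  [[0, 0, 0, 0, 0, 0], [0, 0, 0, 0, 0, 0], [0, 0, 0, 0, 0, 0], [0, 0, 0, 0, 0, 0], [0, 0, 0, 0, 0, 0]],
], jaw=0.01, newtons=25)

```text
clock: 27.35
position: [0.486, -0.2724, 0.0769]
ee_rot: [2.42, 2.003, -0.0]
force: [-1.3, 0.4, 2.9]
width: 0.216
gripper_force: 25.0
```

arm_command([
  [[0, 0, -0.01, 0, 0, 0], [0, 0, -0.03, 0, 0, 0], [0, 0, -0.05, 0, 0, 0], [0, 0, -0.04, 0, 0, 0], [0, 0, -0.01, 0, 0, 0], [0, 0, 0, 0, 0, 0], [0, 0, 0, 0, 0, 0]],
])

```text
clock: 28.22
position: [0.4852, -0.272, 0.2153]
ee_rot: [-2.418, -2.002, 0.002]
force: [0.2, -0.2, -0.1]
width: 0.216
gripper_force: 25.0
```

```bash
python3 - <<'E'
from h import *; from m import rect
from plan import plan
for n in('wrist','top'):
    im,h,P,ok=grab(n); H,S,V=[h[...,i].astype(int) for i in range(3)]
    if n=='wrist':
        s=arm.observe(); zc=s['position'][2]-.074+.052
        roi=ok&(abs(P[...,2]-zc)<.006)&(H<16)&(S>120); print(roi.sum(),rect(P[roi]))
        b=ok&(abs(P[...,2]-.012)<.004)&(V<70); 
    else:
        # jaws/clip 3 : points above board near clip3
        c=ok&(P[...,2]>.03)&(P[...,2]<.06)&(abs(P[...,0]-.585)<.045)&(abs(P[...,1]+.0565)<.03); print('clip3',c.sum(),rect(P[c]),P[c][:,2].max())
plan([.586,-.0562,.21],91.65,5)
E
```

```text
3768 (array([ 487.7, -258.1]), array([28., 72.]), 79.2)
clip3 331 (array([586.5, -57.2]), array([52.3, 32.6]), 1.4) 0.05616892174926058
pos [ 0.4853 -0.272   0.2154] yaw 79.26 tilt [-0.0022  0.0012] F [-0.1  0.2 -0.3] w 19.5 gf 25.0 t 28.32
[[0.0462, 0.0117, 0.0011, 0, 0, -0.0433], [0.0456, 0.0137, 0.0011, 0, 0, -0.0433], [0.045, 0.0157, 0.0011, 0, 0, -0.0433], [0.0442, 0.0176, 0.0011, 0, 0, -0.0433], [0.0434, 0.0195, 0.0011, 0, 0, -0.0433]]
```

```bash
python3 plan.py .5856 -.0586 .21 91.65 5
```

```text
pos [ 0.4853 -0.272   0.2154] yaw 79.26 tilt [-0.0022  0.0012] F [-0.1  0.2 -0.3] w 19.5 gf 25.0 t 28.32
[[0.0457, 0.0117, 0.0011, 0, 0, -0.0433], [0.0451, 0.0137, 0.0011, 0, 0, -0.0433], [0.0445, 0.0156, 0.0011, 0, 0, -0.0433], [0.0438, 0.0176, 0.0011, 0, 0, -0.0433], [0.043, 0.0194, 0.0011, 0, 0, -0.0433]]
```

arm_command([
  [[0.0457, 0.0117, 0, 0, 0, -0.0433], [0.045, 0.0137, 0, 0, 0, -0.0433], [0.0445, 0.0156, 0, 0, 0, -0.0433], [0.0438, 0.0176, 0, 0, 0, -0.0433], [0.043, 0.0194, 0, 0, 0, -0.0433], [0, 0, 0.03, 0, 0, 0], [0, 0, 0, 0, 0, 0], [0, 0, 0, 0, 0, 0], [0, 0, 0, 0, 0, 0]],
])

```text
clock: 29.45
position: [0.5866, -0.0596, 0.1876]
ee_rot: [2.19, 2.251, 0.001]
force: [0.2, 0.6, -1.2]
width: 0.214
gripper_force: 25.0
```

```bash
python3 - <<'E'
from h import *; from m import rect
from plan import plan
plan([.5856,-.0586,.0895],91.65,1)
im,h,P,ok=grab('wrist'); H,S,V=[h[...,i].astype(int) for i in range(3)]
zc=arm.observe()['position'][2]-.077+.052
roi=ok&(abs(P[...,2]-zc)<.006)&(H<16)&(S>120)&(abs(P[...,0]-.585)<.05)&(P[...,1]<0); print(roi.sum(),rect(P[roi]))
m=ok&(H>105)&(H<130)&(S>130)&(V>50)&(abs(P[...,1]-.033)<.03); q=P[m]; print(len(q)and (rect(q[q[:,2]>.095]),np.percentile(q[:,2],97)))
E
```

```text
pos [ 0.5866 -0.0596  0.1876] yaw 91.58 tilt [ 0.0012 -0.0003] F [ 0.2  0.6 -1.2] w 19.6 gf 25.0 t 29.45
[[0.001, -0.0009, 0.0981, 0, 0, -0.0012]]
3891 (array([586.1, -45.4]), array([71.9, 27.9]), 1.5)
((array([583.9,  33.5]), array([13.1, 20.8]), 1.7), np.float64(0.1004733710782165))
```

arm_command([
  [[0.001, 0, 0.015, 0, 0, 0], [0, 0, 0.02, 0, 0, 0], [0, 0, 0.02, 0, 0, 0], [0, 0, 0.02, 0, 0, 0], [0, 0, 0.012, 0, 0, 0], [0, 0, 0.007, 0, 0, 0], [0, 0, 0, 0, 0, 0], [0, 0, 0, 0, 0, 0]],
])

```text
clock: 30.5
position: [0.5866, -0.0578, 0.0933]
ee_rot: [2.189, 2.253, 0.001]
force: [-0.0, -0.9, -0.6]
width: 0.219
gripper_force: 25.0
```

arm_command([
  [[0, 0, 0.0015, 0, 0, 0], [0, 0, 0.0015, 0, 0, 0], [0, 0, 0.0005, 0, 0, 0], [0, 0, 0, 0, 0, 0], [0, 0, 0, 0, 0, 0]],
])

```text
clock: 31.12
position: [0.5862, -0.0579, 0.0893]
ee_rot: [2.189, 2.253, 0.0]
force: [-0.0, -0.4, 0.4]
width: 0.212
gripper_force: 25.0
```

arm_command([
  [[0, 0, 0.001, 0, 0, 0], [0, 0, 0, 0, 0, 0], [0, 0, 0, 0, 0, 0]],
])

```text
clock: 31.5
position: [0.5862, -0.0578, 0.0889]
ee_rot: [2.189, 2.253, -0.0]
force: [-2.8, 0.5, 7.3]
width: 0.218
gripper_force: 25.0
```

arm_command([
  [[0, 0, 0, 0, 0, 0], [0, 0, 0, 0, 0, 0], [0, 0, 0, 0, 0, 0], [0, 0, -0.02, 0, 0, 0], [0, 0, -0.05, 0, 0, 0], [0, 0, -0.05, 0, 0, 0], [-0.05, 0, -0.02, 0, 0, 0], [-0.06, 0, 0, 0, 0, 0], [-0.05, 0, 0, 0, 0, 0], [0, 0, 0, 0, 0, 0]],
], jaw=0.05)

```text
clock: 32.75
position: [0.5897, -0.2239, 0.2275]
ee_rot: [2.197, 2.244, -0.004]
force: [0.6, 0.8, -0.1]
width: 0.548
gripper_force: 0.0
```

```bash
python3 - <<'E'
from h import *; from m import rect
print(arm.observe()['clock'],arm.observe()['position'])
for n in('top','scene'):
    im,h,P,ok=grab(n,n+'9.png'); H,S,V=[h[...,i].astype(int) for i in range(3)]
    for nm,lo,hi in(('captop',.060,.069),('knob',.087,.097)):
        t=ok&(P[...,2]>lo)&(P[...,2]<hi)&(abs(P[...,0]-.586)<.05)&(abs(P[...,1]+.057)<.04); print(n,nm,t.sum(),rect(P[t]),np.median(P[t][:,2]).round(4))
    for y in(.033,.123):
        t=ok&(H>105)&(H<130)&(S>130)&(V>50)&(abs(P[...,1]-y)<.03)&(abs(P[...,0]-.58)<.04); print(n,'strip',y,np.percentile(P[t][:,2],97).round(4))
E
```

```text
32.75 [ 0.58970958 -0.22385741  0.22746059]
top captop 917 (array([587.2, -56.6]), array([72.1, 51.3]), 1.2) 0.0651
top knob 118 (array([586.8, -56.2]), array([18.8, 18.5]), 1.6) 0.0929
top strip 0.033 0.1033
top strip 0.123 0.1039
scene captop 520 (array([585.4, -54.5]), array([73.7, 52.6]), 1.7) 0.0627
scene knob 82 (array([586. , -55.1]), array([20.6, 20.8]), 85.6) 0.0904
scene strip 0.033 0.0997
scene strip 0.123 0.0994
```

View pics/scene9.png

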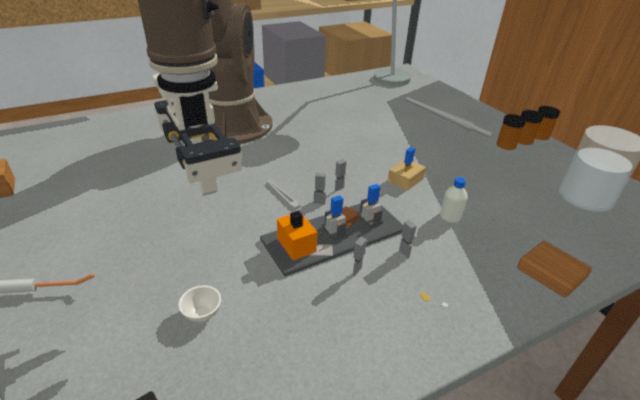

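The cap sits flat over clip_3 at (297,237). Strips 1 and 2 are seated at their original heights, strip_3 stands in the rack at (408,160), and the bystanders haven't moved.

```bash
python3 -c "
from cell import arm
print(arm.sign_off())"
```

```text
the job is handed in; nothing more can be done
None
```

The job is done and handed in: clip_3 was the weak one (its strip slid out at about 3 N, while clips 1 and 2 held about 6 N), its strip now stands in the wooden block, and the orange cap sits flat over clip_3.

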